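# Tip the cut pins into the carrier cup

## Task

Slide the orange cup along its rails until its mouth is under the lip of the tipping trough, then push the red-knobbed lever over so that the trough tips up and both brass pins slide out and drop end-down into the cup. Then push the lever back so that the trough lies fully level again. Do not touch the pins with the gripper, and leave the other things on the bench where they are.

Things in the scene. Friction and masses are not known exactly. Their poses are not given: they have to be found in the camera images.
- station: Grey fixed base plate of the loading station, 150 x 480 x 8 mm. Origin on the bench straight below the trough's lip; z up; its +y runs along the rails and the trough, from the cup's parking end towards the trough's closed tail; its +x points away from the robot. It stands anywhere in front of the robot, turned by up to 0.3 rad.
- carriage (a joint): Slide position (m) of the cup's carriage along the rails, 0 to 0.135, growing towards the station's +y. The cup is centred at the drop point at 0.110. It starts 40 to 110 mm short of that; there is no stop or catch at the drop point (the end stop is 25 mm past it, which is too far): it stays where it is left, with about 3 N of friction.
- cup_mouth (a point): Centre of the mouth of the orange square cup with a black band, which rides on the carriage: 38 mm square outside, 32 mm inside, 3 mm walls, 93 mm deep, rim 115 mm above the bench. Its -y wall goes on up as a backboard, 60 mm above the rim, with 18 mm deep side cheeks, which stops the pins as they leave the lip.
- cup_floor (a point): Centre of the cup's inner floor, 22 mm above the bench; axes like the station's, z up.
- post_top (a point): Top centre of the black upright push post, 18 mm in diameter, 55 mm tall (18 to 73 mm above the bench), on the carriage 105 mm to the station's -y of the cup's centre. Meant for sliding the carriage: push it with closed fingers from its -y side (or +y side to go back), or pinch it from above.
- drop_point (a point): Point of the station, at the cup's rim height, where the cup's mouth should be centred (16 mm to the station's -y of the lip). Within 8 mm along the rails is good; the cup cannot be off sideways.
- trough_lip (a point): Middle of the open end of the trough, on its floor and on its hinge axis (along the station's x), 145 mm above the bench.
- trough (a joint): Tipping angle (rad): 0 level, 1.3 fully tipped (tail up). Stiff hinge at the lip: it stays where left; 5 to 9 N at the knob moves it. Aluminium channel 185 mm long, 30 mm wide outside, 26 mm inside, 18 mm walls, from the lip to the station's +y. The pins start to slide at about 0.6 rad; go steadily all the way (about 2 s) so that they drop right in.
- lever_knob (a point): Centre of the red ball knob, 26 mm in diameter, on a 10 mm lever, 110 mm from the trough's hinge axis and 70 mm to the station's -x (robot's side) of the trough's middle. At trough angle 0 the lever leans 0.35 rad from vertical towards +y; tipping swings it over the top to 0.95 rad towards -y. Push it from either side with closed fingers from above.
- pin_a: Yellow brass pin, 10 mm in diameter, 110 mm long, origin at its middle, its axis is its own y. Lies along the trough's floor at the start. About 68 g.
- pin_b: The other such pin, beside the first in the trough.
- angle_block: Loose bright steel block 50 x 35 x 50 mm standing on the bench beyond the station (its +x side). Origin under its centre. Leave alone.
- flat_bar: Loose dark steel bar 25 x 110 x 20 mm lying beyond the station. Origin under its centre. Leave alone.
- billet: Loose steel cylinder 80 mm in diameter, 75 mm high, on the left of the bench. Origin under its centre. Leave alone.
- tip_box: Loose yellow box 70 x 50 x 35 mm, on the left of the bench. Origin under its centre. Leave alone.
- hammer: Hammer lying on the right of the bench. Leave alone.
Mind the look-alikes: they are no part of the job. What is shaped like the pin_b but green is not meant.

How it is judged (in metres and radians):
On the way, in this order (a step that is already met when the one before it is completed fails the run):
1. the trough is being tipped with the cup under its lip (value of joint trough above 0.3 rad and horizontal distance between cup_mouth and drop_point below 0.03 m).
2. both pins are down in the cup (z of each of pin_a, pin_b in the frame of cup_floor below 0.065 m and horizontal distance between each of pin_a, pin_b and cup_floor below 0.018 m), for 0.2 s.
At the end, for the whole second after the job is handed in: Both pins stand end-down in the orange cup (on its floor, within 0.35 rad of upright, at rest) and the trough is back level, within 0.1 rad (all of step 2 and angle between the y axis of each of pin_a, pin_b and the z axis of cup_floor, either way round below 0.35 rad and linear speed of each of pin_a, pin_b below 0.03 m/s and value of joint trough below 0.1 rad); the robot touches nothing.
It fails at once if a pin is touched with the gripper (contact force between any of pin_a, pin_b and the fingers above 1 N).
It fails at once if another thing on the bench is moved by more than 25 mm (distance of any of angle_block, flat_bar, billet, tip_box, hammer from where it was at the start of the episode above 0.025 m).
It also fails if it takes over 58 s, if anything falls off the work surface, if the arm or the gripper's body presses on something with over 40 N, if the wrist force passes 120 N, or if a joint passes its speed limit or range.

## Robot

A 6-joint arm with a two-finger parallel gripper is mounted at the origin on the work surface. World frame = base frame: x ahead of the robot, y to its left, z up, the work surface at z = 0. Lengths are in mm, angles in rad, forces in N, time in s.
With the tool pointing down it reaches from about 425 to 1125 mm from the base axis. Payload 14.9 kg.
Tool frame: the origin (TCP) lies between the finger pads; the fingertips stand 14 mm ahead of it and the grasp point (between the pads) lies 5 mm behind it; z points along the fingers, y is the line along which they close (so a half turn about z gives the same grasp; the last joint's range is limited). The gripper opens to 91 mm and grips with 3 to 60 N. Pads are 32 mm wide; open, the fingers measure 118 mm over their backs; the gripper's body (76 mm by 178 mm) begins 60 mm behind the grasp point.
Start: joints at [-1.163, 0.379, 1.734, -0, 1.028, -0.033], TCP at [298.662, -633.103, 227.932] pointing down, gripper open.
Joint ranges: [-2.77, 2.77], [-0.74, 2.19], [0, 2.66], [-1.06, 4.2], [0.31, 2.87], [-3.08, 3.08]. Speed limits (rad/s): [1.89, 1.89, 2.39, 3.14, 3.14, 3.14].

## Interface

Orientations are given as [roll, pitch, yaw] about the fixed x, y, z axes, in that order (R = Rz(yaw) Ry(pitch) Rx(roll)).
In Python, from bench import robot gives the robot as it stands.
- The arm moves only by the tool move_arm, never from a script. Its argument "steps" is a list of rows, each an object of numbers: "x", "y", "z": the shift along the world's x, y, z scaled (see below); "yaw": the turn about the world's z scaled (see below); "claw": the opening, from 0 (shut) to 1 (fully open). A call has 1 to 5 rows; each row is the pose to reach, as a shift and turn from the pose commanded when the call began; what a row does not reach only later rows make up. The controller multiplies each number of a shift by 25 cm and each number of a turn by 90 degrees. A row lasts 1/8 s, in which the tool goes at most 62.5 mm and 10.7 degrees, less where a joint would pass 70% of its speed; a pose out of reach is approached as far as the arm can. A call with a number of a shift or a turn outside -1 to 1 is refused whole. A call with a gripper value outside its range is refused whole. The fingers move at their own pace and stop on an object; "newtons" is the grip in N (left out, the last holds). Time passes only in rows, so rows that repeat a pose let the fingers close. It gives the time, the measured TCP pose, the force, the opening and the grip force at its end, in the units of the state.
- robot.get_obs(): the state, without advancing time (a new reading comes with each control period).
- robot.snapshot(name): name is "scene" or "top"; returns the picture (420x560x3 uint8, red, green, blue); there is no depth.
- robot.camera_info(name): a dict with "fx", "fy", "cx", "cy" (pixels), "world_to_cam" (4x4, takes a point from world to camera coordinates). Camera axes: x right, y up, looking along -z (the intrinsics and any distortion apply to the point x, -y, -z); pixel columns grow to the right and rows downward; lengths in mm; the calibration is good to about 2 mm. A picture is of the moment at which its call begins. camera_info takes no time and is no camera call.
- robot.finish_job(): hands the job in; it is judged then, once.
Trained networks look in the newest picture that a camera, given by its name, has taken for a name from the list of things; names that differ only in an ending like _2 or _b are one class to them, and where a whole thing is asked for, a point or a joint stands for the part that bears it (a point fixed in the world has none). Each returns a list of dicts, best first, with "conf" (0 to 1); they miss things now and then, are a little off and sometimes report something else, mostly with a low value. They report only what shows in the picture. A call takes as long as a camera call. They do not tell look-alikes from the thing itself.
- robot.look_for(camera, thing): "rect" ([left, top, right, bottom] in pixels, round what is visible of it).
The state is a dict: "time_s": time; "joint_pos": joint angles; "joint_vel": joint speeds; "effort": joint torques, N m; "tool_pos": TCP position; "ee_rot": TCP orientation; "contact_force": force on the tool from outside, world axes, zero at the start; "ft_torque": the same for the moment, N m; "opening": finger opening in mm; "finger_force": force on a finger pad.
Only numpy, scipy, OpenCV 4.12 (cv2) and the standard library are available. Lean on these libraries where they do the work, as an engineer would, in place of code of your own. Each camera call takes 0.05 s, during which the arm holds its last target. There are 200 camera calls.

## Working session

There is one attempt and no reset: what is moved stays moved. The work goes in short steps, Python scripts to look and compute and a tool call to move; the robot and the scene stay as the last step left them, time stands still between calls to the robot, and variables do not carry over. Pictures are saved under pics/ and viewed, at most 10 in all, crops included, and the job is handed in when it is done.

Besides the shell and the picture viewer there is one more tool, called after "Call:" as name([rows], argument=value, ...), one row to a line, values as JSON. move_arm: Moves the arm, as the interface text tells. Shifts and turns lie within -1 to 1; 1 stands for 25 cm of shift or 90 degrees of turn. Its arguments: {"type":"object","properties":{"steps":{"type":"array","items":{"type":"object","properties":{"x":{"type":"number","minimum":-1,"maximum":1},"y":{"type":"number","minimum":-1,"maximum":1},"z":{"type":"number","minimum":-1,"maximum":1},"yaw":{"type":"number","minimum":-1,"maximum":1},"claw":{"type":"number"}}}},"newtons":{"type":"number"}},"required":["steps"]}

```bash
mkdir -p pics; ls; python3 - <<'E'
from bench import robot
import cv2
for c in ("scene","top"):
    im=robot.snapshot(c); cv2.imwrite(f"pics/{c}0.png",im[:,:,::-1])
    i=robot.camera_info(c); print(c,{k:(v if k!="world_to_cam" else [[round(float(a),3) for a in r] for r in v]) for k,v in i.items()})
    for t in ("cup_mouth","post_top","lever_knob","trough","pin_a","station"):
        print(t,[( [round(float(x)) for x in d["rect"]],round(float(d["conf"]),2)) for d in robot.look_for(c,t)][:3])
o=robot.get_obs();print(o)
E
```

```text
pics
scene {'fx': 449.69313806350107, 'fy': 449.69313806350107, 'cx': 287.9742845993518, 'cy': 200.19383082203754, 'world_to_cam': [[-0.644, 0.765, 0.013, 349.996], [-0.632, -0.541, 0.555, 267.627], [0.432, 0.349, 0.832, -1418.448], [0.0, 0.0, 0.0, 1.0]]}
cup_mouth [([216, 170, 264, 227], 0.6)]
post_top [([216, 168, 269, 225], 0.86)]
lever_knob [([269, 174, 334, 270], 0.91), ([278, 220, 315, 252], 0.72), ([213, 172, 265, 226], 0.65)]
trough [([265, 172, 333, 267], 0.8)]
pin_a [([282, 219, 312, 253], 0.68), ([377, 202, 383, 239], 0.41)]
station [([196, 159, 354, 314], 0.71), ([216, 170, 264, 225], 0.25)]
top {'fx': 423.9892266007459, 'fy': 423.9892266007459, 'cx': 277.92190617395806, 'cy': 215.54790392449647, 'world_to_cam': [[0.019, -1.0, 0.005, -29.853], [0.996, 0.02, 0.091, -558.098], [-0.091, 0.003, 0.996, -1336.237], [0.0, 0.0, 0.0, 1.0]]}
cup_mouth [([291, 197, 344, 226], 0.7)]
post_top [([294, 197, 344, 226], 0.65)]
lever_knob [([213, 187, 274, 224], 0.65)]
trough [([213, 181, 278, 225], 0.87), ([293, 198, 344, 227], 0.52)]
pin_a [([224, 191, 262, 201], 0.43), ([171, 159, 194, 180], 0.42), ([212, 187, 276, 227], 0.32)]
station [([205, 174, 359, 250], 0.68), ([292, 195, 348, 228], 0.19)]
{'time_s': 0.7, 'joint_pos': array([-1.16331687e+00,  3.78926493e-01,  1.73420472e+00, -9.39324220e-06,
        1.02848518e+00, -3.33422011e-02]), 'joint_vel': array([-1.59439626e-03, -9.46833598e-04, -2.95624052e-05, -1.45055172e-03,
        3.14561590e-04,  5.50594113e-04]), 'effort': array([ 4.17680931e-03, -7.63529348e+01, -4.34676790e+01,  6.52309740e-02,
        3.91209440e-02, -1.32062570e-05]), 'tool_pos': array([ 298.64868474, -633.10731497,  227.91088511]), 'ee_rot': array([-3.14156866e+00,  7.24968557e-06,  4.40826505e-01]), 'contact_force': array([ 0.8025132 , -0.11028012,  0.0167242 ]), 'ft_torque': array([-0.02657878, -0.04144797,  0.02963222]), 'finger_force': 0.0, 'opening': 91.11756927854547}
```

```bash
python3 - <<'E'
import cv2,numpy as np
a=cv2.imread("pics/scene0.png")
cv2.imwrite("pics/s0c.png",cv2.resize(a[140:330,180:400],None,fx=3,fy=3,interpolation=cv2.INTER_CUBIC))
b=cv2.imread("pics/top0.png")
cv2.imwrite("pics/t0c.png",cv2.resize(b[140:270,180:380],None,fx=4,fy=4,interpolation=cv2.INTER_CUBIC))
E
```

```text
(no output)
```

View pics/s0c.png

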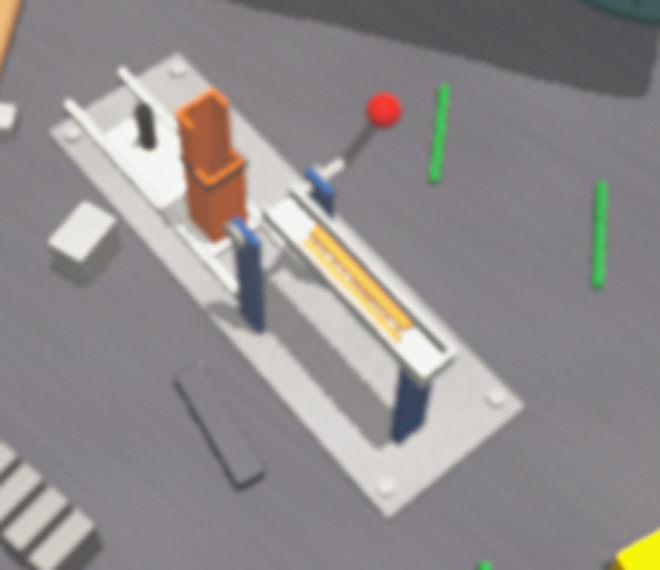

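View pics/t0c.png

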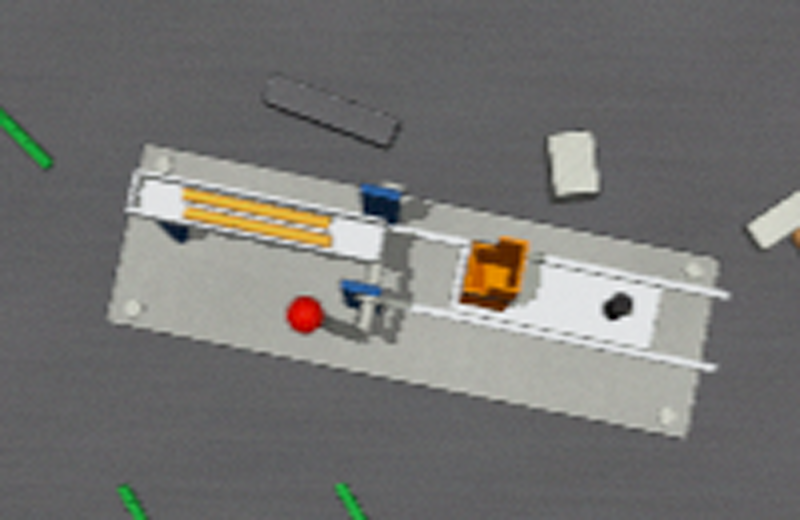

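View pics/top0.png

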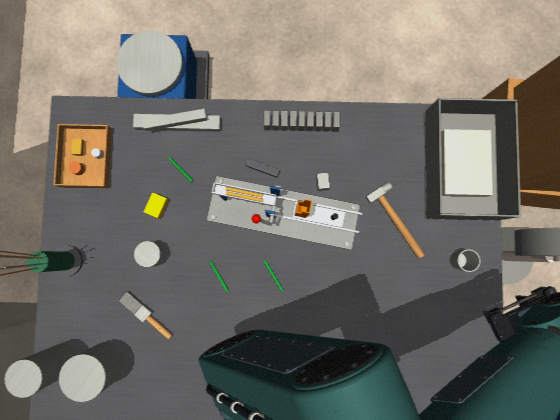

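The crops show the orange cup (black band seen in the full cup) at top px ~(303,208), the post at ~(334,215), the knob at ~(256,218), and the trough with two yellow pins at ~(244,193). Look-alikes for the pins: green rods at top px (181,169), (219,275) and (273,275). These are not wanted. Other blocks: steel block (323,181), bar (263,168). I chose the yellow pair in the trough.

```bash
cat > h.py <<'E'
import numpy as np, cv2
from scipy.optimize import least_squares
from bench import robot
I={c:robot.camera_info(c) for c in("scene","top")}
def proj(c,P):
    i=I[c]; T=np.array(i["world_to_cam"]); q=T[:3,:3]@np.asarray(P,float)+T[:3,3]
    return np.array([i["cx"]+i["fx"]*q[0]/-q[2], i["cy"]+i["fy"]*-q[1]/-q[2]])
def tri(px,z=None):
    "px: {cam:(u,v)}; position in world, z fixed if given"
    f=lambda p:np.concatenate([proj(c,[p[0],p[1],p[2] if z is None else z])-uv for c,uv in px.items()])
    r=least_squares(f,[750,0,100] if z is None else [750,0]); return r.x,np.abs(r.fun).max()
def blob(im,lo,hi,box):
    "centroid of HSV range in box (l,t,r,b), RGB image"
    l,t,r,b=box; m=cv2.inRange(cv2.cvtColor(np.ascontiguousarray(im[t:b,l:r]),cv2.COLOR_RGB2HSV),lo,hi)
    M=cv2.moments(m,True); return np.array([M["m10"]/M["m00"]+l,M["m01"]/M["m00"]+t])
RED=((0,200,120),(4,255,255))
def st(s,P): # station (x,y,yaw) to world
    c,n=np.cos(s[2]),np.sin(s[2]); return np.array([s[0]+c*P[0]-n*P[1], s[1]+n*P[0]+c*P[1], P[2]])
E
python3 - <<'E'
from h import *
s=cv2.imread("pics/scene0.png")[:,:,::-1];t=cv2.imread("pics/top0.png")[:,:,::-1]
ks=blob(s,*RED,(290,160,330,195));kt=blob(t,*RED,(240,205,270,230))
k,e=tri({"scene":ks,"top":kt});print("knob",ks,kt,k.round(1),e)
T=lambda u,v:np.array([180+u/4-.4,140+v/4-.4]); S=lambda u,v:np.array([180+u/3-.33,140+v/3-.33])
obs=[("top",T(147,145),(75,'a',8)),("top",T(718,260),(75,'b',8)),("top",T(686,437),(-75,'b',8)),("top",T(108,320),(-75,'a',8)),
("scene",S(178,52),(-75,'b',8)),("scene",S(50,130),(75,'b',8)),("scene",S(522,405),(-75,'a',8)),("scene",S(388,516),(75,'a',8)),
("top",kt,(-70,110*np.sin(.35),145+110*np.cos(.35))),("scene",ks,(-70,110*np.sin(.35),145+110*np.cos(.35))),
("top",T(130,212),(-15,185,163)),("top",T(138,172),(15,185,163)),
("scene",S(455,352),(-15,185,163)),("scene",S(418,377),(15,185,163))]
def f(p):
    r=[]
    for c,uv,P in obs:
        y={'a':p[3]+480,'b':p[3]}.get(P[1],P[1])
        r.append(proj(c,st(p,(P[0],y,P[2])))-uv)
    return np.ravel(r)
r=least_squares(f,[750,50,-.2,-240],loss="soft_l1");p=r.x
print(p);print(f(p).reshape(-1,2).round(1).tolist())
print("knob pred",st(p,obs[8][2]).round(1))
# post: top centre z=73; rail line x=0
q,e=tri({"top":T(622,301)},73);print("post top",q);q2,e=tri({"scene":S(145,104)},73);print("post scene",q2)
for Q in(q,q2):
    d=Q-p[:2];c,n=np.cos(p[2]),np.sin(p[2]);print("station",d@[c,n],d@[-n,c])
# cup rim corners predict
E
```

```text
knob [307.96875 175.40625] [255.82142857 218.33928571] [529.3  40.  254.9] 0.18663476604663742
[ 5.83612676e+02 -1.05381042e+01 -2.02369832e-01 -2.67531403e+02]
[[1.0, -3.9], [1.4, -0.6], [-0.0, 0.1], [-0.0, -3.2], [0.5, 0.8], [-1.2, 0.5], [-1.5, 4.2], [-4.1, 4.1], [0.1, 2.6], [2.1, 0.1], [-0.1, 1.0], [0.3, 1.0], [1.1, -1.2], [2.8, -1.7]]
knob pred [522.6  40.5 248.3]
post top [ 559.89299976 -196.12505315]
post scene [ 552.12123152 -201.52889365]
station 14.065744615908494 -186.56712868689215
station 7.538700016410598 -193.42275138431447
```

```bash
python3 - <<'E'
from h import *
s=cv2.imread("pics/scene0.png")[:,:,::-1];t=cv2.imread("pics/top0.png")[:,:,::-1]
R2=((0,130,90),(5,255,255))
for im,b in((s,(290,160,330,195)),(t,(240,205,270,230))):
    l,tt,r,bb=b;h=cv2.cvtColor(np.ascontiguousarray(im[tt:bb,l:r]),cv2.COLOR_RGB2HSV)
    m=cv2.inRange(h,(0,120,60),(6,255,255))|cv2.inRange(h,(172,120,60),(180,255,255))
    x,y,w,hh=cv2.boundingRect(m);print("red",x+l,y+tt,w,hh,cv2.countNonZero(m), x+l+(w-1)/2,y+tt+(hh-1)/2)
for c,im,b in(("top",t,(195,165,370,262)),("scene",s,(185,145,365,325))):
    l,tt,r,bb=b; v=im[tt:bb,l:r].max(2); m=((v>125)).astype(np.uint8)
    m=cv2.morphologyEx(m,cv2.MORPH_CLOSE,np.ones((3,3)))
    n,L,S,_=cv2.connectedComponentsWithStats(m);i=1+S[1:,4].argmax()
    cs,_=cv2.findContours((L==i).astype(np.uint8),cv2.RETR_EXTERNAL,cv2.CHAIN_APPROX_NONE)
    h=cv2.convexHull(max(cs,key=cv2.contourArea)); 
    a=cv2.approxPolyDP(h,2,True)[:,0]+[l,tt];print(c,np.median(v),a.tolist())
E
```

```text
red 302 171 12 11 102 307.5 176.0
red 252 214 9 9 66 256.0 218.0
top 101.0 [[213, 183], [218, 176], [276, 185], [357, 204], [362, 213], [359, 231], [350, 249], [208, 220]]
scene 136.0 [[185, 145], [275, 145], [364, 168], [364, 324], [185, 322]]
```

```bash
python3 - <<'E'
from h import *
T=lambda u,v:np.array([180+u/4-.4,140+v/4-.4]); S=lambda u,v:np.array([180+u/3-.33,140+v/3-.33])
K=(-70,110*np.sin(.35),145+110*np.cos(.35))
pl=[("top",T(147,145),(75,'a',8)),("top",T(718,260),(75,'b',8)),("top",T(686,437),(-75,'b',8)),("top",T(108,320),(-75,'a',8)),
("scene",S(178,52),(-75,'b',8)),("scene",S(50,130),(75,'b',8)),("scene",S(522,405),(-75,'a',8)),("scene",S(388,516),(75,'a',8))]
for c,uv,P in pl: print(c,P,tri({c:uv},8)[0].round(1))
for name,obs in(("plate",pl),("top",pl[:4]),("scene",pl[4:])):
    f=lambda p:np.ravel([proj(c,st(p,(P[0],P[1]=='a' and 240 or -240,8)))-uv for c,uv,P in obs])
    r=least_squares(f,[580,-40,-.2]);print(name,r.x,r.fun.round(1))
for z in(None,):
    print(tri({"scene":(307.5,176),"top":(256,218)}))
print(tri({"top":(256,218)},K[2])[0],tri({"scene":(307.5,176)},K[2])[0])
for nm,uv in(("tail-",(130,212)),("tail+",(138,172))):print(nm,tri({"top":T(*uv)},163)[0])
for nm,uv in(("tail-",(455,352)),("tail+",(418,377))):print(nm,tri({"scene":S(*uv)},163)[0])
print("blue posts etc: lip end top of walls", tri({"top":T(384,262)},145)[0],tri({"top":T(384,225)},145)[0],tri({"scene":S(262,208)},163)[0],tri({"scene":S(293,188)},163)[0])
E
```

```text
top (75, 'a', 8) [686.9 185.3]
top (75, 'b', 8) [ 601.2 -283.3]
top (-75, 'b', 8) [ 456.7 -257.7]
top (-75, 'a', 8) [542.4 212.3]
scene (-75, 'b', 8) [ 455.2 -260.5]
scene (75, 'b', 8) [ 600.1 -286.3]
scene (-75, 'a', 8) [541.4 208.9]
scene (75, 'a', 8) [685.9 183.7]
plate [ 5.71086029e+02 -3.76207355e+01 -1.80452410e-01] [ 0.1 -0.3  1.2 -0.1  0.8  0.8  0.1  0.6  0.3 -0.2 -0.7  0.2  1.3  0.4
 -0.1  1. ]
top [ 5.71869583e+02 -3.58453841e+01 -1.80490565e-01] [-0.4 -0.6  0.7 -0.4  0.3  0.5 -0.5  0.4]
scene [ 5.70358586e+02 -3.89301957e+01 -1.80903234e-01] [ 0.2 -0.5 -0.8 -0.2  1.  -0.1 -0.4  0.4]
(array([530.37398073,  39.62812751, 253.48681749]), np.float64(0.18391552491442553))
[530.47851831  40.36144508] [527.40611593  37.09418952]
tail- [609.03976687 173.43212479]
tail+ [638.44983663 168.60443675]
tail- [609.89073621 173.68219674]
tail+ [642.35618366 165.61541372]
blue posts etc: lip end top of walls [578.31756006 -11.21763277] [605.69002217 -10.67849104] [608.11962608 -11.05495223] [579.04925942  -5.08038181]
```

Call:
move_arm([
  {"x": 0.5, "y": 0.78, "yaw": -0.396, "claw": 0},
  {"x": 0.5, "y": 0.78, "yaw": -0.396, "claw": 0},
  {"x": 0.5, "y": 0.78, "yaw": -0.396, "claw": 0},
  {"x": 0.5, "y": 0.78, "yaw": -0.396, "claw": 0},
  {"x": 0.5, "y": 0.78, "yaw": -0.396, "claw": 0},
], newtons=20)

```text
invalid input at $.steps[0]: expected keys x, y, z, yaw, claw
```

```bash
python3 - <<'E'
from h import *
s=cv2.imread("pics/scene0.png")[:,:,::-1]
p=(591.5,-10.5,-.1805)
# check carriage model: overlay of cup rim/backboard for carriage y=-191.5+105
for c in("top","scene"):
    a=cv2.imread(f"pics/{c}0.png"); o,sz,k=((280,185),(70,50),10) if c=="top" else ((215,145),(70,80),7)
    b=cv2.resize(a[o[1]:o[1]+sz[1],o[0]:o[0]+sz[0]],None,fx=k,fy=k,interpolation=cv2.INTER_CUBIC)
    pt=lambda P:tuple(int(v) for v in ((proj(c,st(p,P))-o+.5)*k))
    y=-86.5
    q=[(-19,y-19,115),(19,y-19,115),(19,y+19,115),(-19,y+19,115)]
    cv2.polylines(b,[np.array([pt(P) for P in q])],True,(255,0,0),1)
    q=[(-19,y-19,115),(-19,y-19,175),(19,y-19,175),(19,y-19,115)]
    cv2.polylines(b,[np.array([pt(P) for P in q])],False,(255,255,0),1)
    cv2.circle(b,pt((0,y-105,73)),5,(0,255,0),1)
    cv2.imwrite(f"pics/ov_{c}.png",b)
a=cv2.imread("pics/ov_top.png");b=cv2.imread("pics/ov_scene.png")
H=max(a.shape[0],b.shape[0]);f=lambda i:np.vstack([i,np.zeros((H-i.shape[0],i.shape[1],3),np.uint8)])
m=np.hstack([f(a),f(b)]);cv2.imwrite("pics/ov.png",cv2.resize(m,None,fx=790/m.shape[1],fy=790/m.shape[1]))
E
```

```text
(no output)
```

View pics/ov.png

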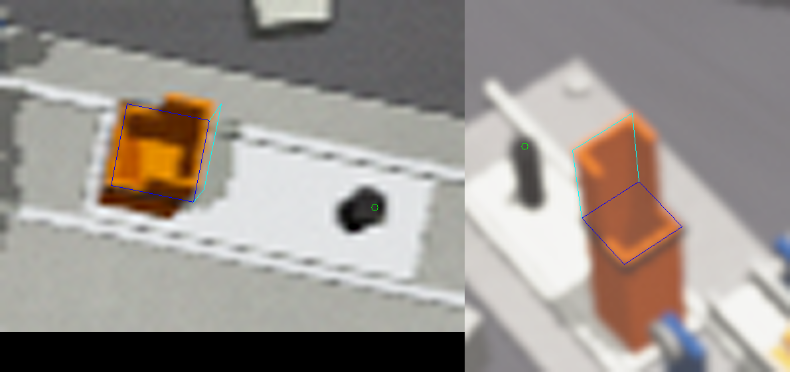

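The overlay shows the cup rim model lying on the orange cup in both views (top about (160,150), scene about (632,220)), and the post dot within 4 mm. So the station pose holds, with the cup about 70 mm short.

Call:
move_arm([
  {"x": 0.5, "y": 0.78, "z": 0, "yaw": -0.396, "claw": 0},
  {"x": 0.5, "y": 0.78, "z": 0, "yaw": -0.396, "claw": 0},
  {"x": 0.5, "y": 0.78, "z": 0, "yaw": -0.396, "claw": 0},
  {"x": 0.5, "y": 0.78, "z": 0, "yaw": -0.396, "claw": 0},
  {"x": 0.5, "y": 0.78, "z": 0, "yaw": -0.396, "claw": 0},
], newtons=20)

```text
time_s: 1.32
tool_pos: [425.0, -435.9, 228.1]
ee_rot: [-3.141, -0.0, -0.179]
contact_force: [0.3, -1.1, 0.3]
opening: 44.1
finger_force: 0.0
```

Call:
move_arm([
  {"x": 0.497, "y": 0.775, "z": 0, "yaw": 0, "claw": 0},
  {"x": 0.497, "y": 0.775, "z": 0, "yaw": 0, "claw": 0},
  {"x": 0.497, "y": 0.775, "z": 0, "yaw": 0, "claw": 0},
  {"x": 0.497, "y": 0.775, "z": 0, "yaw": 0, "claw": 0},
  {"x": 0.497, "y": 0.775, "z": 0, "yaw": 0, "claw": 0},
])

```text
time_s: 1.95
tool_pos: [549.0, -243.1, 228.0]
ee_rot: [3.142, -0.0, -0.178]
contact_force: [-0.0, -0.0, 0.4]
opening: 0.5
finger_force: 0.0
```

Call:
move_arm([
  {"x": 0, "y": 0, "z": -0.7, "yaw": 0, "claw": 0},
  {"x": 0, "y": 0, "z": -0.7, "yaw": 0, "claw": 0},
  {"x": 0, "y": 0, "z": -0.7, "yaw": 0, "claw": 0},
  {"x": 0, "y": 0, "z": -0.7, "yaw": 0, "claw": 0},
  {"x": 0, "y": 0, "z": -0.7, "yaw": 0, "claw": 0},
])

```text
time_s: 2.58
tool_pos: [548.6, -245.6, 54.7]
ee_rot: [3.141, -0.002, -0.182]
contact_force: [0.5, -0.2, 0.2]
opening: 0.3
finger_force: 0.0
```

Call:
move_arm([
  {"x": 0.014, "y": 0.079, "z": 0, "yaw": 0, "claw": 0},
  {"x": 0.029, "y": 0.158, "z": 0, "yaw": 0, "claw": 0},
  {"x": 0.043, "y": 0.236, "z": 0, "yaw": 0, "claw": 0},
  {"x": 0.054, "y": 0.295, "z": 0, "yaw": 0, "claw": 0},
  {"x": 0.057, "y": 0.315, "z": 0, "yaw": 0, "claw": 0},
])

```text
time_s: 3.2
tool_pos: [562.5, -164.4, 53.0]
ee_rot: [3.142, -0.0, -0.18]
contact_force: [0.5, -3.0, 2.4]
opening: 0.6
finger_force: 1.7
```

```bash
cat > ov.py <<'E'
from h import *
import sys
p=(591.5,-10.5,-.1805); n,y=sys.argv[1],float(sys.argv[2]); B=[]
for c in("top","scene"):
    a=robot.snapshot(c)[:,:,::-1]; o,sz,k=((265,180),(60,50),8) if c=="top" else ((225,150),(60,75),6)
    b=cv2.resize(a[o[1]:o[1]+sz[1],o[0]:o[0]+sz[0]],None,fx=k,fy=k,interpolation=cv2.INTER_CUBIC)
    pt=lambda P:tuple(int(v) for v in ((proj(c,st(p,P))-o+.5)*k))
    cv2.polylines(b,[np.array([pt(P) for P in[(-19,y-19,115),(19,y-19,115),(19,y+19,115),(-19,y+19,115)]])],True,(255,0,0),1)
    cv2.polylines(b,[np.array([pt(P) for P in[(-19,y-19,115),(-19,y-19,175),(19,y-19,175),(19,y-19,115)]])],False,(255,255,0),1)
    B.append(cv2.copyMakeBorder(b,0,450-b.shape[0],0,0,cv2.BORDER_CONSTANT))
m=np.hstack(B);cv2.imwrite(f"pics/{n}.png",m)
P=robot.get_obs()["tool_pos"];d=P[:2]-p[:2];c,s=np.cos(p[2]),np.sin(p[2]);print(P.round(1),"station",d@[c,s],d@[-s,c],m.shape)
E
python3 ov.py push1 -32
```

```text
[ 562.  -164.8   52.7] station -1.361654881232018 -157.10359399514388 (450, 840, 3)
```

View pics/push1.png

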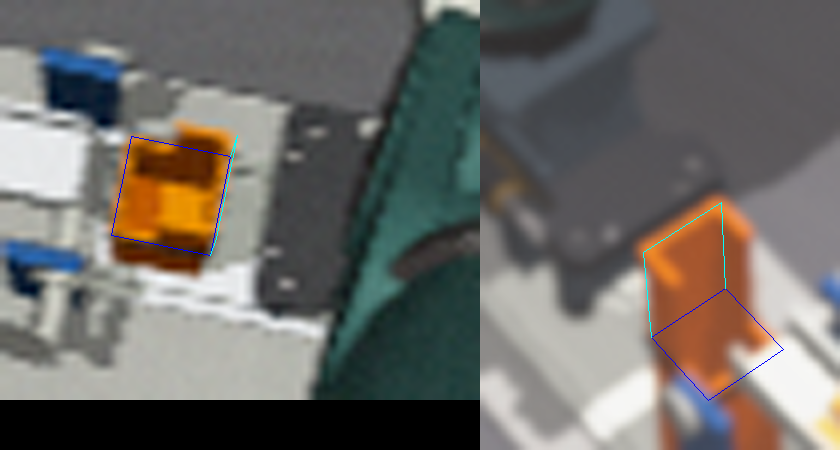

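The picture shows the cup's rim on the drawn outline for -32 mm (within about 2 mm), pushing contact on the post. 15 mm left to go.

Call:
move_arm([
  {"x": 0.003, "y": 0.015, "z": 0, "yaw": 0, "claw": 0},
  {"x": 0.006, "y": 0.033, "z": 0, "yaw": 0, "claw": 0},
  {"x": 0.009, "y": 0.05, "z": 0, "yaw": 0, "claw": 0},
  {"x": 0.011, "y": 0.059, "z": 0, "yaw": 0, "claw": 0},
  {"x": 0.011, "y": 0.059, "z": 0, "yaw": 0, "claw": 0},
])

```text
time_s: 3.92
tool_pos: [564.9, -150.6, 52.9]
ee_rot: [-3.141, 0.0, -0.181]
contact_force: [-0.9, 0.3, -0.2]
opening: 0.3
finger_force: 0.2
```

```bash
python3 ov.py push2 -16
```

```text
[ 565.1 -150.8   53. ] station -0.7708506572119426 -142.71148708863976 (450, 840, 3)
```

View pics/push2.png

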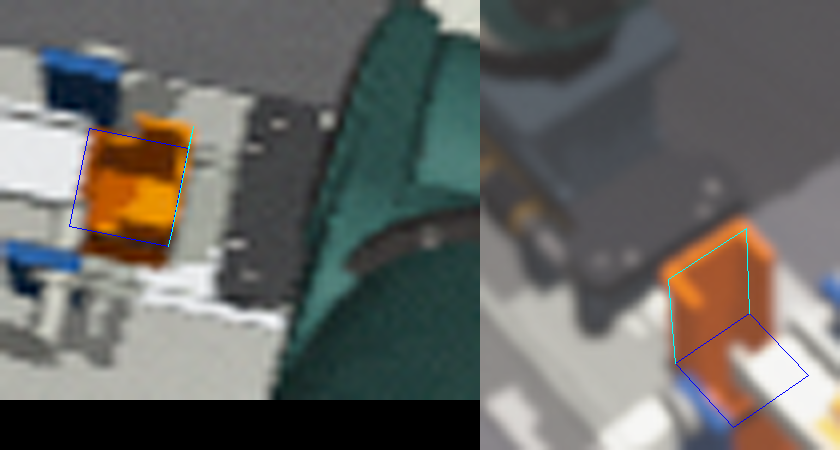

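The cup sits within about 2 mm of the drop outline (backboard top px (705,235) in the scene crop). Next I back off, rise and go to the far side of the knob.

Call:
move_arm([
  {"x": -0.014, "y": -0.08, "z": 0, "yaw": 0, "claw": 0},
  {"x": -0.014, "y": -0.08, "z": 0.25, "yaw": 0, "claw": 0},
  {"x": -0.014, "y": -0.08, "z": 0.5, "yaw": 0, "claw": 0},
  {"x": -0.014, "y": -0.08, "z": 0.75, "yaw": 0, "claw": 0},
  {"x": -0.014, "y": -0.08, "z": 1, "yaw": 0, "claw": 0},
])

```text
time_s: 4.65
tool_pos: [560.9, -171.8, 305.3]
ee_rot: [3.142, -0.001, -0.182]
contact_force: [-0.2, 0.1, -0.6]
opening: 0.7
finger_force: 0.0
```

Call:
move_arm([
  {"x": -0.11, "y": 0.2, "z": 0, "yaw": 0, "claw": 0},
  {"x": -0.11, "y": 0.42, "z": 0, "yaw": 0, "claw": 0},
  {"x": -0.11, "y": 0.65, "z": 0, "yaw": 0, "claw": 0},
  {"x": -0.11, "y": 0.85, "z": 0, "yaw": 0, "claw": 0},
  {"x": -0.11, "y": 1, "z": 0, "yaw": 0, "claw": 0},
])

```text
time_s: 5.28
tool_pos: [533.9, 80.2, 303.2]
ee_rot: [-3.141, -0.001, -0.181]
contact_force: [0.8, -0.5, 0.6]
opening: 0.7
finger_force: 0.0
```

```bash
python3 - <<'E'
from h import *
p=(591.5,-10.5,-.1805);P=robot.get_obs()["tool_pos"];d=P[:2]-p[:2];c,s=np.cos(p[2]),np.sin(p[2]);print(P.round(1),"station",d@[c,s],d@[-s,c])
# path relative to TCP at station(-74, 68, 246)
st0=st(p,(-74,75,246)); print("start",st0.round(1),((st0-P)/250).round(3))
for ph in np.r_[0:1.3001:.065]:
    a=.35-ph; q=st(p,(-74,110*np.sin(a)+24.5,143+110*np.cos(a))); print(round(ph,3),((q-st0)/250).round(3),q.round(1))
E
```

```text
[533.9  80.2 303.2] station -72.92776620942224 78.85006374657863
start [532.2  76.6 246. ] [-0.007 -0.014 -0.229]
0.0 [-0.009 -0.05   0.001] [529.9  64.  246.3]
0.065 [-0.014 -0.077  0.01 ] [528.7  57.3 248.6]
0.13 [-0.019 -0.104  0.017] [527.4  50.5 250.3]
0.195 [-0.024 -0.132  0.023] [526.1  43.6 251.7]
0.26 [-0.029 -0.16   0.026] [524.9  36.6 252.6]
0.325 [-0.034 -0.188  0.028] [523.6  29.6 253. ]
0.39 [-0.039 -0.216  0.028] [522.3  22.6 252.9]
0.455 [-0.045 -0.244  0.026] [521.   15.5 252.4]
0.52 [-0.05  -0.272  0.022] [519.8   8.6 251.4]
0.585 [-0.055 -0.3    0.016] [518.5   1.7 250. ]
0.65 [-0.06  -0.327  0.008] [517.3  -5.1 248.1]
0.715 [-0.064 -0.353 -0.001] [516.1 -11.7 245.8]
0.78 [-0.069 -0.379 -0.012] [514.9 -18.2 243. ]
0.845 [-0.074 -0.404 -0.025] [513.7 -24.5 239.8]
0.91 [-0.078 -0.429 -0.039] [512.6 -30.6 236.2]
0.975 [-0.082 -0.452 -0.055] [511.5 -36.4 232.2]
1.04 [-0.087 -0.474 -0.073] [510.5 -42.  227.8]
1.105 [-0.09  -0.495 -0.092] [509.6 -47.3 223.1]
1.17 [-0.094 -0.515 -0.112] [508.7 -52.2 218. ]
1.235 [-0.097 -0.534 -0.133] [507.8 -56.9 212.7]
1.3 [-0.101 -0.551 -0.156] [507.  -61.1 207. ]
```

Call:
move_arm([
  {"x": -0.007, "y": -0.014, "z": -0.12, "yaw": 0, "claw": 0},
  {"x": -0.007, "y": -0.014, "z": -0.229, "yaw": 0, "claw": 0},
  {"x": -0.007, "y": -0.014, "z": -0.229, "yaw": 0, "claw": 0},
])

```text
time_s: 5.65
tool_pos: [531.3, 74.9, 244.3]
ee_rot: [3.141, 0.003, -0.182]
contact_force: [0.7, 0.9, 0.6]
opening: 0.1
finger_force: 0.0
```

Call:
move_arm([
  {"x": -0.009, "y": -0.05, "z": 0.001, "yaw": 0, "claw": 0},
  {"x": -0.014, "y": -0.077, "z": 0.01, "yaw": 0, "claw": 0},
  {"x": -0.019, "y": -0.104, "z": 0.017, "yaw": 0, "claw": 0},
  {"x": -0.024, "y": -0.132, "z": 0.023, "yaw": 0, "claw": 0},
  {"x": -0.029, "y": -0.16, "z": 0.026, "yaw": 0, "claw": 0},
])

```text
time_s: 6.28
tool_pos: [526.2, 35.2, 254.7]
ee_rot: [-3.139, -0.004, -0.182]
contact_force: [0.7, 8.4, 6.5]
opening: 0.3
finger_force: 4.2
```

Contact at about 8 N, as expected. I carry on steadily.

Call:
move_arm([
  {"x": -0.005, "y": -0.028, "z": 0.002, "yaw": 0, "claw": 0},
  {"x": -0.01, "y": -0.056, "z": 0.002, "yaw": 0, "claw": 0},
  {"x": -0.016, "y": -0.084, "z": 0, "yaw": 0, "claw": 0},
  {"x": -0.021, "y": -0.112, "z": -0.004, "yaw": 0, "claw": 0},
  {"x": -0.026, "y": -0.14, "z": -0.01, "yaw": 0, "claw": 0},
])

```text
time_s: 6.9
tool_pos: [519.6, -0.1, 251.9]
ee_rot: [-3.14, -0.004, -0.182]
contact_force: [1.2, 4.1, 3.8]
opening: 0.5
finger_force: 3.0
```

Call:
move_arm([
  {"x": -0.005, "y": -0.027, "z": -0.008, "yaw": 0, "claw": 0},
  {"x": -0.009, "y": -0.053, "z": -0.017, "yaw": 0, "claw": 0},
  {"x": -0.014, "y": -0.079, "z": -0.028, "yaw": 0, "claw": 0},
  {"x": -0.019, "y": -0.104, "z": -0.041, "yaw": 0, "claw": 0},
  {"x": -0.023, "y": -0.129, "z": -0.055, "yaw": 0, "claw": 0},
])

```text
time_s: 7.52
tool_pos: [512.5, -32.0, 235.7]
ee_rot: [-3.142, 0.0, -0.181]
contact_force: [1.2, 4.1, 3.4]
opening: 0.6
finger_force: 2.3
```

Call:
move_arm([
  {"x": -0.004, "y": -0.023, "z": -0.016, "yaw": 0, "claw": 0},
  {"x": -0.009, "y": -0.045, "z": -0.034, "yaw": 0, "claw": 0},
  {"x": -0.012, "y": -0.066, "z": -0.053, "yaw": 0, "claw": 0},
  {"x": -0.016, "y": -0.086, "z": -0.073, "yaw": 0, "claw": 0},
  {"x": -0.019, "y": -0.105, "z": -0.094, "yaw": 0, "claw": 0},
])

```text
time_s: 8.15
tool_pos: [508.0, -58.2, 212.3]
ee_rot: [-3.141, -0.0, -0.181]
contact_force: [-1.6, 22.6, 30.9]
opening: 0.6
finger_force: 19.5
```

```bash
python3 - <<'E'
from h import *
B=[]
for c,(l,t,w,h) in(("top",(210,160,130,100)),("scene",(220,120,110,135))):
    a=robot.snapshot(c)[t:t+h,l:l+w,::-1]; k=3 if c=="top" else 3.6
    b=cv2.resize(a,None,fx=k,fy=k,interpolation=cv2.INTER_CUBIC);B.append(cv2.copyMakeBorder(b,0,500-b.shape[0],0,0,cv2.BORDER_CONSTANT))
cv2.imwrite("pics/tip.png",np.hstack(B))
E
```

```text
(no output)
```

View pics/tip.png

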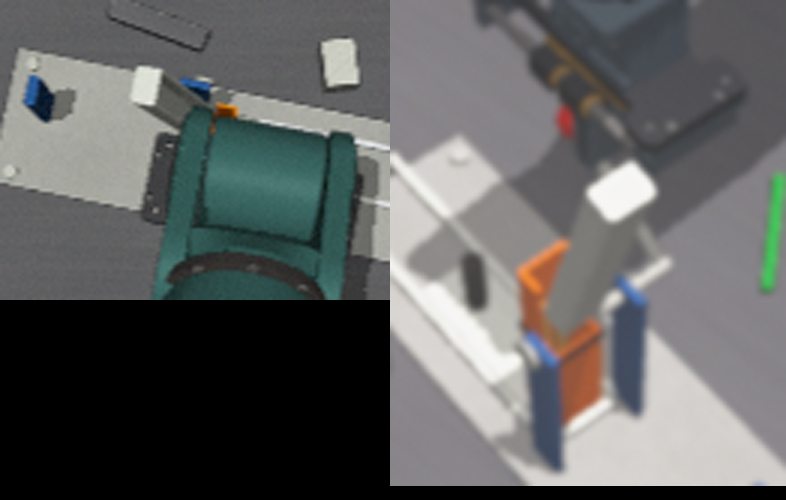

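The trough is up against its stop (tail at px (620,190) in the crop) with about 30 N on the fingers, so it is fully tipped; the cup is under the lip. I back off, lift and cross to the -y side.

Call:
move_arm([
  {"x": 0.014, "y": 0.079, "z": 0.02, "yaw": 0, "claw": 0},
  {"x": 0.014, "y": 0.079, "z": 0.2, "yaw": 0, "claw": 0},
  {"x": 0.014, "y": 0.079, "z": 0.36, "yaw": 0, "claw": 0},
])

```text
time_s: 8.62
tool_pos: [510.8, -38.3, 302.9]
ee_rot: [3.141, 0.002, -0.181]
contact_force: [0.0, -0.2, 0.2]
opening: 0.5
finger_force: 0.0
```

```bash
python3 - <<'E'
from h import *
p=(591.5,-10.5,-.1805);P=robot.get_obs()["tool_pos"];print(P.round(1))
st0=st(p,(-74,-139,207)); print("start",st0.round(1),((st0-P)/250).round(3))
Q=[]
for ph in np.r_[1.3:-.001:-.065]:
    a=.35-ph; Q.append(st(p,(-74,110*np.sin(a)-24.5,143+110*np.cos(a))))
b=st0
for i,q in enumerate(Q):
    print(round(1.3-.065*i,3),((q-b)/250).round(3))
    if i%5==4:b=q
a=cv2.resize(robot.snapshot("scene")[170:260,240:330,::-1],None,fx=6,fy=6,interpolation=cv2.INTER_CUBIC);cv2.imwrite("pics/in.png",a)
E
```

```text
[510.8 -38.3 302.9]
start [ 493.7 -134.   207. ] [-0.068 -0.382 -0.383]
1.3 [ 0.018  0.098 -0.   ]
1.235 [0.021 0.116 0.023]
1.17 [0.024 0.134 0.044]
1.105 [0.028 0.154 0.064]
1.04 [0.032 0.175 0.083]
0.975 [0.004 0.022 0.017]
0.91 [0.008 0.046 0.033]
0.845 [0.013 0.07  0.048]
0.78 [0.017 0.095 0.061]
0.715 [0.022 0.121 0.072]
0.65 [0.005 0.027 0.009]
0.585 [0.01  0.054 0.017]
0.52 [0.015 0.081 0.023]
0.455 [0.02  0.109 0.027]
0.39 [0.025 0.137 0.029]
0.325 [0.005 0.028 0.   ]
0.26 [ 0.01   0.056 -0.001]
0.195 [ 0.015  0.084 -0.005]
0.13 [ 0.02   0.112 -0.01 ]
0.065 [ 0.025  0.139 -0.017]
0.0 [ 0.005  0.027 -0.009]
```

View pics/in.png

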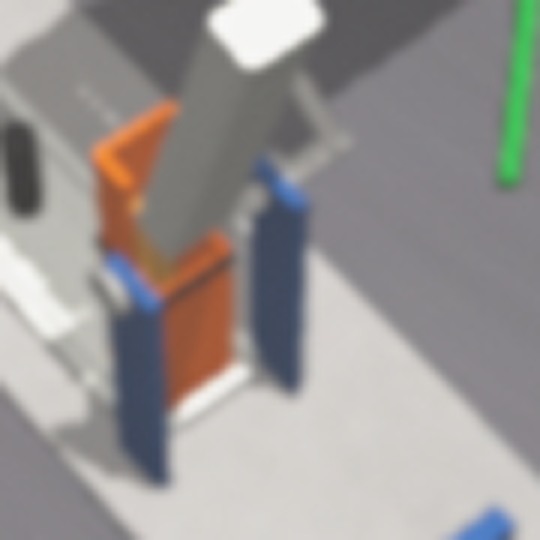

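Yellow shows just above the cup's rim at crop px (150,240), as expected for pins standing 17 mm proud. I go to the -y side and check with the top camera.

Call:
move_arm([
  {"x": -0.035, "y": -0.2, "z": 0, "yaw": 0, "claw": 0},
  {"x": -0.068, "y": -0.382, "z": 0, "yaw": 0, "claw": 0},
  {"x": -0.068, "y": -0.382, "z": -0.19, "yaw": 0, "claw": 0},
  {"x": -0.068, "y": -0.382, "z": -0.383, "yaw": 0, "claw": 0},
  {"x": -0.068, "y": -0.382, "z": -0.383, "yaw": 0, "claw": 0},
])

```text
time_s: 9.3
tool_pos: [491.9, -133.3, 203.5]
ee_rot: [-3.141, 0.007, -0.181]
contact_force: [-0.5, -0.2, 0.8]
opening: 0.5
finger_force: 0.0
```

```bash
python3 - <<'E'
from h import *
print(robot.get_obs()["tool_pos"].round(1))
t=robot.snapshot("top");s=robot.snapshot("scene")
for im,(l,tt,r,b) in((t,(260,180,300,215)),(s,(245,170,300,230))):
    h=cv2.cvtColor(np.ascontiguousarray(im[tt:b,l:r]),cv2.COLOR_RGB2HSV);m=cv2.inRange(h,(18,90,80),(30,255,255))
    print("yellow",cv2.countNonZero(m),cv2.boundingRect(m),l,tt)
B=[cv2.resize(np.ascontiguousarray(im[tt:tt+50,l:l+45,::-1]),None,fx=8,fy=8,interpolation=cv2.INTER_CUBIC) for im,l,tt in((t,260,175),(s,248,178))]
cv2.imwrite("pics/in2.png",np.hstack(B))
E
```

```text
[ 491.9 -133.3  203.5]
yellow 28 (23, 14, 5, 14) 260 180
yellow 0 (0, 0, 0, 0) 245 170
```

View pics/in2.png

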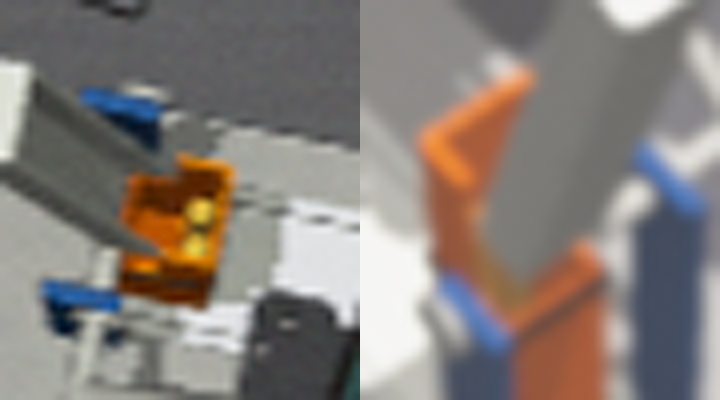

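The picture shows both pins' round ends in the cup, at crop px (200,212) and (193,243), and an empty trough. Now I push the lever back.

Call:
move_arm([
  {"x": 0.018, "y": 0.098, "z": 0, "yaw": 0, "claw": 0},
  {"x": 0.021, "y": 0.116, "z": 0.023, "yaw": 0, "claw": 0},
  {"x": 0.024, "y": 0.134, "z": 0.044, "yaw": 0, "claw": 0},
  {"x": 0.028, "y": 0.154, "z": 0.064, "yaw": 0, "claw": 0},
  {"x": 0.032, "y": 0.175, "z": 0.083, "yaw": 0, "claw": 0},
])

```text
time_s: 10.02
tool_pos: [502.9, -91.5, 229.6]
ee_rot: [3.138, -0.002, -0.18]
contact_force: [-10.0, -19.6, 14.4]
opening: 0.5
finger_force: 11.0
```

Call:
move_arm([
  {"x": 0.004, "y": 0.022, "z": 0.017, "yaw": 0, "claw": 0},
  {"x": 0.008, "y": 0.046, "z": 0.033, "yaw": 0, "claw": 0},
  {"x": 0.013, "y": 0.07, "z": 0.048, "yaw": 0, "claw": 0},
  {"x": 0.017, "y": 0.095, "z": 0.061, "yaw": 0, "claw": 0},
  {"x": 0.022, "y": 0.121, "z": 0.072, "yaw": 0, "claw": 0},
])

```text
time_s: 10.65
tool_pos: [509.1, -60.6, 247.8]
ee_rot: [3.14, -0.004, -0.181]
contact_force: [-1.4, -6.9, 7.4]
opening: 0.5
finger_force: 4.0
```

Call:
move_arm([
  {"x": 0.005, "y": 0.027, "z": 0.009, "yaw": 0, "claw": 0},
  {"x": 0.01, "y": 0.054, "z": 0.017, "yaw": 0, "claw": 0},
  {"x": 0.015, "y": 0.081, "z": 0.023, "yaw": 0, "claw": 0},
  {"x": 0.02, "y": 0.109, "z": 0.027, "yaw": 0, "claw": 0},
  {"x": 0.025, "y": 0.137, "z": 0.029, "yaw": 0, "claw": 0},
])

```text
time_s: 11.28
tool_pos: [514.5, -25.2, 253.4]
ee_rot: [3.142, -0.001, -0.181]
contact_force: [-0.3, -3.7, 3.4]
opening: 0.5
finger_force: 2.0
```

Call:
move_arm([
  {"x": 0.005, "y": 0.028, "z": 0, "yaw": 0, "claw": 0},
  {"x": 0.01, "y": 0.056, "z": -0.001, "yaw": 0, "claw": 0},
  {"x": 0.015, "y": 0.084, "z": -0.005, "yaw": 0, "claw": 0},
  {"x": 0.019, "y": 0.105, "z": -0.01, "yaw": 0, "claw": 0},
  {"x": 0.021, "y": 0.12, "z": -0.012, "yaw": 0, "claw": 0},
])

```text
time_s: 11.9
tool_pos: [519.5, 5.0, 249.5]
ee_rot: [-3.142, 0.0, -0.181]
contact_force: [0.8, -2.0, 2.6]
opening: 0.8
finger_force: 1.4
```

Call:
move_arm([
  {"x": 0.002, "y": 0.01, "z": -0.003, "yaw": 0, "claw": 0},
  {"x": 0.004, "y": 0.02, "z": -0.006, "yaw": 0, "claw": 0},
  {"x": 0.006, "y": 0.03, "z": -0.01, "yaw": 0, "claw": 0},
  {"x": 0.007, "y": 0.038, "z": -0.013, "yaw": 0, "claw": 0},
])

```text
time_s: 12.4
tool_pos: [521.2, 14.3, 246.4]
ee_rot: [-3.142, -0.0, -0.181]
contact_force: [-0.1, -2.6, 1.9]
opening: 0.4
finger_force: 1.3
```

Call:
move_arm([
  {"x": 0.001, "y": 0.006, "z": -0.002, "yaw": 0, "claw": 0},
  {"x": 0.002, "y": 0.012, "z": -0.004, "yaw": 0, "claw": 0},
  {"x": 0.003, "y": 0.018, "z": -0.006, "yaw": 0, "claw": 0},
  {"x": 0.003, "y": 0.018, "z": -0.006, "yaw": 0, "claw": 0},
])

```text
time_s: 12.9
tool_pos: [521.9, 18.7, 245.0]
ee_rot: [3.141, -0.0, -0.181]
contact_force: [-0.4, -2.9, 2.7]
opening: 0.7
finger_force: 1.6
```

Call:
move_arm([
  {"x": 0.001, "y": 0.006, "z": -0.002, "yaw": 0, "claw": 0},
  {"x": 0.002, "y": 0.012, "z": -0.004, "yaw": 0, "claw": 0},
  {"x": 0.002, "y": 0.012, "z": -0.004, "yaw": 0, "claw": 0},
])

```text
time_s: 13.28
tool_pos: [522.2, 19.4, 244.7]
ee_rot: [3.137, 0.0, -0.18]
contact_force: [-10.1, -27.7, 17.0]
opening: 0.5
finger_force: 15.4
```

```bash
python3 - <<'E'
from h import *
s=robot.snapshot("scene");a=cv2.imread("pics/scene0.png")[:,:,::-1]
# trough tail now vs start
d=np.abs(s[215:275,295:340].astype(int)-a[215:275,295:340]).max(2);print(d.mean(),(d>60).sum())
e=cv2.cvtColor(np.ascontiguousarray(s[160:195,290:330]),cv2.COLOR_RGB2HSV);m=cv2.inRange(e,(0,200,120),(4,255,255));M=cv2.moments(m,True);print(M["m00"])
if M["m00"]:print(M["m10"]/M["m00"]+290,M["m01"]/M["m00"]+160)
o=[cv2.resize(np.ascontiguousarray(i[205:275,270:345,::-1]),None,fx=5,fy=5,interpolation=cv2.INTER_CUBIC) for i in(a,s)]
cv2.imwrite("pics/lev.png",np.hstack(o))
for w in((0,0),):
  T=cv2.matchTemplate(np.ascontiguousarray(s[225:285,290:350]),np.ascontiguousarray(a[240:270,308:335]),cv2.TM_CCOEFF_NORMED);print(cv2.minMaxLoc(T),"start loc (18,15)")
E
```

```text
14.357407407407408 240
0.0
(-0.37735122442245483, 0.8799715042114258, (33, 4), (18, 15)) start loc (18,15)
```

The stop is felt (28 N) and the tail matches its starting pixel position. I back off and clear away.

Call:
move_arm([
  {"x": -0.018, "y": -0.1, "z": 0, "yaw": 0, "claw": 0},
  {"x": -0.018, "y": -0.1, "z": 0.2, "yaw": 0, "claw": 0},
  {"x": -0.1, "y": -0.1, "z": 0.36, "yaw": 0, "claw": 0},
  {"x": -0.2, "y": -0.35, "z": 0.36, "yaw": 0, "claw": 0},
  {"x": -0.3, "y": -0.6, "z": 0.36, "yaw": 0, "claw": 0},
])

```text
time_s: 13.95
tool_pos: [450.4, -120.0, 334.4]
ee_rot: [-3.141, -0.001, -0.179]
contact_force: [1.0, -0.5, 0.6]
opening: 0.6
finger_force: 0.0
```

```bash
python3 - <<'E'
from h import *
s=robot.snapshot("scene");t=robot.snapshot("top")
ks=blob(s,*RED,(290,160,330,195));kt=blob(t,*RED,(235,200,280,235));print("knob",ks,kt,"start [307.97 175.41] [255.82 218.34]",robot.get_obs()["contact_force"])
a=cv2.resize(np.ascontiguousarray(t[170:240,205:345,::-1]),None,fx=2.8,fy=2.8,interpolation=cv2.INTER_CUBIC);b=cv2.resize(np.ascontiguousarray(s[150:280,220:350,::-1]),None,fx=3,fy=3,interpolation=cv2.INTER_CUBIC)
cv2.imwrite("pics/end.png",np.hstack([cv2.copyMakeBorder(a,0,390-a.shape[0],0,0,cv2.BORDER_CONSTANT),b]))
E
```

```text
knob [307.65789474 175.60526316] [255.75925926 218.37037037] start [307.97 175.41] [255.82 218.34] [ 0.57339014 -0.70258274  0.0115676 ]
```

View pics/end.png

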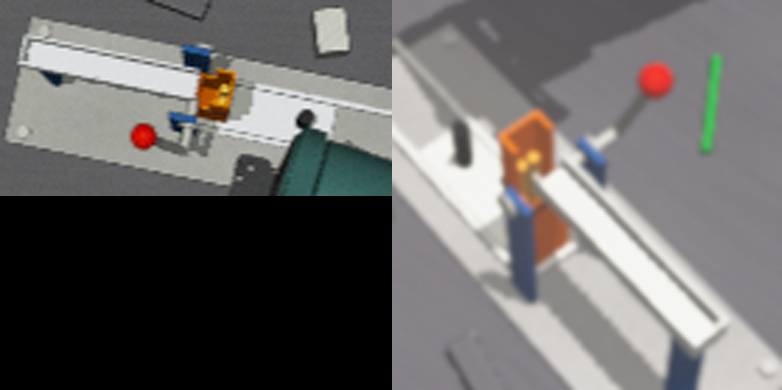

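The trough is empty and level, the knob is back at its starting pixels, and both pins stand in the cup (px (528,160) in the crop). I hand the job in.

```bash
python3 -c "
from bench import robot
print(robot.finish_job())"
```

```text
the job is handed in; nothing more can be done
None
```

I handed the job in at about 14 s: both brass pins stand in the orange cup, the trough is back level against its stop, and the arm is clear; no verdict came back.

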